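# Clamp the pickle pot shut with the fold-out crank

## Task

Swing the press's folded red handle fully upright, crank it clockwise (seen from above) until the pad bears down firmly on the blue lid of the white pot, and stop there: do not overtighten, the ceramic can crack. Then fold the red handle flat again and let go, leaving the pot clamped and everything else where it stands.

Things in the scene. Friction and masses are not known exactly. Their poses are not given: they have to be found in the camera images.
- hub (a point): point on the vertical crank axis, level with the handle's fold pivot, 222 mm above the table. 16 mm below it is the top of the steel hub (26 mm wide) and of the steel crank arm (12 mm wide, 9 mm thick) that runs out to the pivot. The white cross beam of the press lies lower (40 x 206 mm, top 177 mm above the table).
- pivot (a point): fold pivot of the handle at the outer end of the crank arm, 68 mm from the crank axis, 222 mm above the table; the pivot axis is level and square to the arm. It circles with the crank.
- grip (a point): point on the centreline of the red handle, 36 mm from the pivot: the middle of a good grasp. The handle is a red plastic sleeve 18 mm in diameter that spins freely on its pin and covers 13 to 55 mm from the pivot. Folded, it lies level above the arm, pointing from the pivot to the crank axis; swung out, it stands straight up over the pivot.
- fold (a joint): fold angle of the red handle, rad: 0 folded flat above the arm (stop), 1.571 standing upright (stop). Stiff pivot (0.12 N m) that stays where it is left; an inward push on the upright handle of more than about 3 N at the grip folds it again.
- crank (a joint): crank angle, rad, growing clockwise seen from above; starts within 0.6 of 0. Each turn lowers the pad 41 mm; about one turn brings it to the lid. Turning takes 2 to 4 N at the handle while the pad is free; once the pad bears on the lid it gets heavier by about 1 N per 10 N of pad force. The screw stays by its own friction when let go.
- press: the press: a round wooden turntable 360 mm in diameter, 18 mm thick, that does not move, with two steel posts 170 mm apart (along its y) and the white cross beam on top. Origin at the underside's centre, below the crank axis.
- pad: round steel pad faced with black rubber, 62 mm in diameter, roughly 15 mm thick, under the cross beam on the screw. Origin at the centre of its top face. Firm means about 30 N on the lid (handle 2 to 3 N heavier than when free), reached within some 15 degrees of crank after touching; below 12 N is too loose, above 55 N too tight, above 75 N cracks the pot.
- trivet: cork trivet, 112 mm in diameter, on the turntable under the pot, its thickness 6 to 18 mm from case to case. Fixed. Origin at its centre, 20 mm below its top.
- pot: squat white ceramic pot, about 100 mm in diameter and 55 mm high, loose on the trivet. Origin at the underside's centre.
- lid: blue silicone lid, 108 mm in diameter, lying on the pot's rim, about 8 mm thick. Origin at the centre of the underside of its flange.
- tin: matte aluminium tin, 67 mm in diameter, 86 mm high, standing on the turntable. Origin at the underside's centre. Leave alone.
- bottle: empty green spray bottle with a white head, 60 mm in diameter, 152 mm high, standing on the turntable. Origin at the underside's centre. Leave alone.
- mug: blue ceramic mug, 80 mm in diameter, 85 mm high, on the console. Origin at the underside's centre. Leave alone.
Not all that is in view belongs to the job. What is shaped like the pot but orange is not meant. Of the things that look like the lid, the smallest one is meant.

How it is judged:
By the outcome, as a careful person would: the job done as asked, in the order asked, and still so for the second after the job is handed in, with the robot touching nothing.
It also fails if it takes over 72 s, if anything falls off the work surface, if the arm or the gripper's body presses on something with over 40 N, if the wrist force passes 120 N, or if a joint passes its speed limit or range.

## Robot

A 7-joint arm with a two-finger parallel gripper is mounted at the origin on the work surface. World frame = base frame: x ahead of the robot, y to its left, z up, the work surface at z = 0. Lengths are in m, angles in rad, forces in N, time in s.
With the tool pointing down it reaches from about 0.4 to 0.875 m from the base axis. Payload 19.3 kg.
Tool frame: the origin (TCP) lies at the very end of the fingers, on their centre line; the grasp point (between the pads) lies 19 mm behind it; z points along the fingers, y is the line along which they close (so a half turn about z gives the same grasp; the last joint's range is limited). The gripper opens to 85 mm and grips with 20 to 120 N. Pads are 22 mm wide; open, the fingers measure 114 mm over their backs; the gripper's body (76 mm by 85 mm) begins 54 mm behind the grasp point. The pads swing forward as they close: fully open they stand 13 mm farther back than shut.
Start: joints at [-1.239, 0.521, -0.036, 1.599, 0.021, 1.021, -0.113], TCP at [0.244, 0.575, 0.231] pointing down, gripper open.
Joint ranges: [-2.91, 2.91], [-0.3, 2.13], [-1.5, 1.42], [0.17, 2.43], [-1.26, 4.41], [0.16, 1.93], [-2.52, 2.52]. Speed limits (rad/s): [1.89, 1.89, 2.39, 2.39, 3.01, 3.01, 3.01].

## Interface

Orientations are given as [roll, pitch, yaw] about the fixed x, y, z axes, in that order (R = Rz(yaw) Ry(pitch) Rx(roll)).
In Python, from workcell import bot gives the robot as it stands.
- The arm moves only by the shell command python3 -m crank 'ROWS' [FORCE]. ROWS is a JSON object of lists of equal length, an entry for each row: "travel": the shift along the world's x, y, z in cm, a list of three; "turn": the turn, a rotation vector about the world's x, y, z in degrees, a list of three; "gripper": the closure, from 0 (fully open) to 1 (shut). A call has exactly 5 rows; each row is the pose to reach, as a shift and turn from the pose commanded when the call began; what a row does not reach only later rows make up. A row lasts 1/10 s, in which the tool goes at most 50 mm and 8.59 degrees, less where a joint would pass 70% of its speed; a pose out of reach is approached as far as the arm can. A call with a gripper value outside its range is refused whole. The fingers move at their own pace and stop on an object; FORCE is the grip in N (left out, the last holds). Time passes only in rows, so rows that repeat a pose let the fingers close, or fill a call up. It gives the time, the measured TCP pose, the force, the opening and the grip force at its end, in the units of the state.
- bot.observe(): the state, without advancing time (a new reading comes with each control period).
- bot.grab_frame(name): name is "scene" or "top"; returns a dict with "pixels" (420x560x3 uint8, red, green, blue), "fx", "fy", "cx", "cy" (pixels), "extrinsics" (4x4, takes a point from world to camera coordinates). Camera axes: x right, y down, z forward; pixel columns grow to the right and rows downward; lengths in m; the calibration is good to about 2 mm. A picture is of the moment at which its call begins. There is no depth.
- bot.job_done(): hands the job in; it is judged then, once.
The state is a dict: "clock": time; "qpos": joint angles; "qd": joint speeds; "joint_efforts": joint torques, N m; "position": TCP position; "tool_rot": TCP orientation; "force": force on the tool from outside, world axes, zero at the start; "moment": the same for the moment, N m; "grip_width": finger opening in m; "finger_force": force on a finger pad.
Only numpy, scipy, OpenCV 4.12 (cv2) and the standard library are available. Lean on these libraries where they do the work, as an engineer would, in place of code of your own. Each camera call takes 0.05 s, during which the arm holds its last target. There are 200 camera calls.

## Working session

There is one attempt and no reset: what is moved stays moved. The work goes in short steps, Python scripts to look and compute and a shell command to move; the robot and the scene stay as the last step left them, time stands still between calls to the robot, and variables do not carry over. Pictures are saved under pics/ and viewed, at most 10 in all, crops included, and the job is handed in when it is done.

```bash
ls; mkdir -p pics; python3 - <<'E'
from workcell import bot
import cv2, numpy as np
for n in ("scene","top"):
    f=bot.grab_frame(n)
    cv2.imwrite(f"pics/{n}0.png",cv2.cvtColor(f["pixels"],cv2.COLOR_RGB2BGR))
    print(n,f["fx"],f["fy"],f["cx"],f["cy"]);print(np.round(f["extrinsics"],4).tolist())
s=bot.observe();print({k:np.round(v,3).tolist() for k,v in s.items()})
E
```

```text
pics
scene 382.96473189343635 382.96473189343635 272.0859153851102 208.55788125143988
[[-0.8208, 0.5711, 0.0104, 0.4578], [0.3707, 0.5463, -0.7511, -0.067], [-0.4346, -0.6127, -0.6601, 1.2875], [0.0, 0.0, 0.0, 1.0]]
top 507.2832572079351 507.2832572079351 277.8952868022461 216.67156660606926
[[0.0258, -0.9996, 0.0108, -0.0555], [-0.9974, -0.0265, -0.0664, 0.5326], [0.0666, -0.0091, -0.9977, 1.5609], [0.0, 0.0, 0.0, 1.0]]
{'clock': 0.1, 'qpos': [-1.239, 0.522, -0.036, 1.6, 0.021, 1.021, -0.113], 'qd': [-0.0, -0.001, -0.001, -0.001, -0.001, -0.0, 0.0], 'joint_efforts': [0.005, -92.847, 1.985, -37.053, 0.018, 0.005, 0.0], 'position': [0.244, 0.575, 0.231], 'tool_rot': [-3.141, 0.0, 2.74], 'force': [0.075, -0.494, 0.412], 'moment': [-0.0, -0.028, -0.019], 'finger_force': 0.0, 'grip_width': 0.085}
```

View pics/scene0.png

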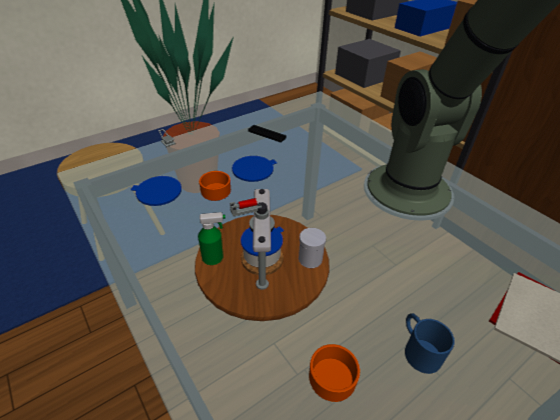

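View pics/top0.png

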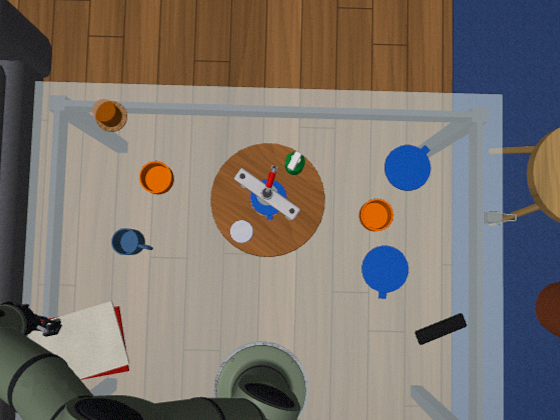

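The press stands at top px (267,197), with the red handle at about (271,177). The lid candidates are top px (268,198), under the press; (407,167); and (385,268). The one under the press is the smallest and lies on the white pot, so it fits. The orange pots at (157,178) and (376,214) are not meant. I'll confirm with an enlarged crop.

```bash
python3 - <<'E'
import cv2, numpy as np
a=cv2.imread("pics/top0.png")[140:260,208:328]; b=cv2.imread("pics/scene0.png")[175:295,195:345]
a=cv2.resize(a,None,fx=4,fy=4,interpolation=cv2.INTER_CUBIC)
cv2.imwrite("pics/ctop.png",cv2.resize(a[:, :],(600,600)) ); 
cv2.imwrite("pics/cscene.png",cv2.resize(b,(750,600),interpolation=cv2.INTER_CUBIC))
E
```

```text
(no output)
```

View pics/ctop.png

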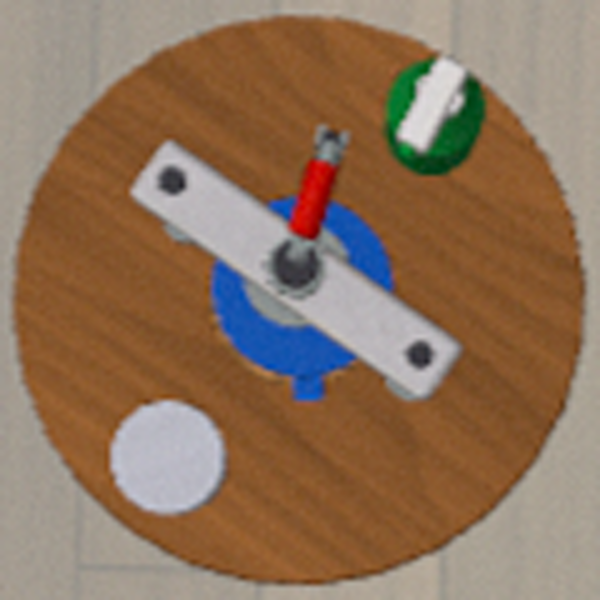

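View pics/cscene.png

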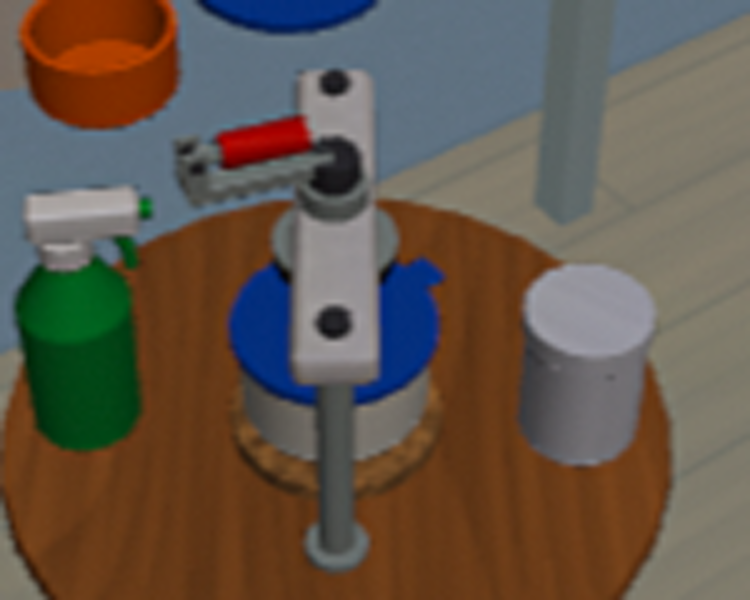

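The crops show the smallest blue lid on the white pot under the press beam. The red handle is folded, its sleeve running in the scene view from about px (239,205) to (257,202), with the hub cap at (262,208). In the top view the hub is at (267.6,193), the sleeve at about (271,180) and the pivot at (274,168). I'll measure these now.

```bash
cat > h.py <<'E'
import numpy as np, cv2
from workcell import bot
def onplane(f,u,v,z):
    E=f["extrinsics"];R,t=E[:3,:3],E[:3,3]
    d=R.T@np.array([(u-f["cx"])/f["fx"],(v-f["cy"])/f["fy"],1]);c=-R.T@t
    return c+d*(z-c[2])/d[2]
def proj(f,p):
    q=f["extrinsics"][:3,:3]@p+f["extrinsics"][:3,3]
    return np.round([f["fx"]*q[0]/q[2]+f["cx"],f["fy"]*q[1]/q[2]+f["cy"]],1)
def red(f,box):
    p=f["pixels"].astype(int);m=(p[...,0]>110)&(p[...,1]<60)&(p[...,2]<60)
    b=np.zeros_like(m);b[box[1]:box[3],box[0]:box[2]]=1
    y,x=np.nonzero(m&b);return x,y
E
python3 - <<'E'
from h import *
for n,box in (("top",(255,160,285,195)),("scene",(225,190,265,215))):
    f=bot.grab_frame(n);x,y=red(f,box)
    print(n,len(x),x.mean(),y.mean(),"centre",np.round(onplane(f,x.mean(),y.mean(),.222),4))
    w=np.array([onplane(f,a,b,.222)[:2] for a,b in zip(x,y)]);
    ev,V=np.linalg.eigh(np.cov(w.T));print(" axis",V[:,1],np.sqrt(ev*12))
    p=f["pixels"].astype(int)
    m=((p[...,0]>75)&(p[...,0]-p[...,2]>35)).astype(np.uint8)
    m[:, :(205 if n=="top" else 190)]=0; m[:,335:]=0; m[:(135 if n=="top" else 212)]=0; m[(265 if n=="top" else 325):]=0
    c=max(cv2.findContours(m,cv2.RETR_EXTERNAL,cv2.CHAIN_APPROX_NONE)[0],key=cv2.contourArea)
    h=cv2.convexHull(c)[:,0]
    g=np.array([onplane(f,a,b,.018)[:2] for a,b in h.astype(float)])
    A=np.c_[2*g,np.ones(len(g))];s=np.linalg.lstsq(A,(g**2).sum(1),rcond=None)[0]
    print(" table c",s[:2],"r",np.sqrt(s[2]+s[:2]@s[:2]))
    for nm,uv in (("hub",{"top":(267.6,193),"scene":(262,207.6)}[n]),("piv",{"top":(274,168),"scene":(232.6,205)}[n])):
        print(" ",nm,onplane(f,*uv,.222))
E
```

```text
top 93 270.247311827957 178.83870967741936 centre [ 0.6228 -0.0163  0.222 ]
 axis [-0.96837344  0.24950529] [0.01695807 0.04230443]
 table c [ 0.58797592 -0.00715957] r 0.17837210964898625
  hub [ 0.58390232 -0.01010811  0.222     ]
  piv [ 0.65287636 -0.02568945  0.222     ]
scene 134 243.2462686567164 200.46268656716418 centre [ 0.6221 -0.0286  0.222 ]
 axis [-0.41907931  0.90794963] [0.03248692 0.091091  ]
 table c [ 0.58712015 -0.00276392] r 0.17973180473484332
  hub [0.60004867 0.01668004 0.222     ]
  piv [ 0.65065033 -0.02855932  0.222     ]
```

```bash
python3 - <<'E'
from h import *
f=bot.grab_frame("scene");x,y=red(f,(236,196,262,212));print(len(x),x.min(),x.max(),y.min(),y.max(),x.mean(),y.mean(),onplane(f,x.mean(),y.mean(),.222))
for p in ([.622,-.015,.222],[.6228,-.0163,.222],[.589,-.007,.222],[.655,-.023,.222]): print(proj(f,np.array(p)))
w=np.array([onplane(f,a,b,.222)[:2] for a,b in zip(x,y)]);ev,V=np.linalg.eigh(np.cov(w.T));print(V[:,1],np.sqrt(ev*12))
from scipy.spatial.transform import Rotation as R
print(R.from_euler('xyz',bot.observe()['tool_rot']).as_matrix().round(3))
E
```

```text
108 239 256 198 206 247.47222222222223 202.42592592592592 [ 0.61770535 -0.01719584  0.222     ]
[246.4 203.6]
[245.8 203.4]
[260.3 200.3]
[232.2 207. ]
[-0.96513625  0.261748  ] [0.0214863 0.0407912]
[[-0.92   0.391 -0.   ]
 [ 0.391  0.92  -0.   ]
 [-0.    -0.    -1.   ]]
```

The handle's sleeve centre is at (0.621,−0.0165), the hub at (0.588,−0.007) and the arm azimuth is −14.8°. I'll go above the grip with a yaw of +8°.

```bash
python3 -m crank '{"travel":[[2.6,-4.1,0.6],[5.2,-8.2,1.2],[7.8,-12.3,1.8],[10.4,-16.4,2.4],[13,-20.5,3]],"turn":[[0,0,2],[0,0,4],[0,0,6],[0,0,8.2],[0,0,8.2]],"gripper":[0,0,0,0,0]}' 20
python3 -m crank '{"travel":[[2.6,-4.1,0.6],[5.2,-8.2,1.2],[7.8,-12.3,1.8],[10.4,-16.4,2.4],[13,-20.5,3]],"turn":[[0,0,0],[0,0,0],[0,0,0],[0,0,0],[0,0,0]],"gripper":[0.3,0.3,0.3,0.3,0.3]}'
```

```text
clock: 0.75
position: [0.3752, 0.3684, 0.2616]
tool_rot: [3.141, 0.0, 2.884]
force: [0.4, 0.5, 0.7]
grip_width: 0.0853
finger_force: 0.0
clock: 1.25
position: [0.5052, 0.1634, 0.2918]
tool_rot: [3.141, 0.0, 2.883]
force: [0.3, 1.5, 0.6]
grip_width: 0.0596
finger_force: 0.0
```

```bash
python3 -m crank '{"travel":[[2.5,-4,-0.4],[5,-8,-0.8],[7.5,-12,-1.2],[10,-16,-1.8],[11.4,-17.8,-2.2]],"turn":[[0,0,0],[0,0,0],[0,0,0],[0,0,0],[0,0,0]],"gripper":[0.4,0.4,0.4,0.4,0.4]}'
python3 -m crank '{"travel":[[0,0,-0.5],[0,0,-1],[0,0,-1.5],[0,0,-2],[0,0,-2.5]],"turn":[[0,0,0],[0,0,0],[0,0,0],[0,0,0],[0,0,0]],"gripper":[0.4,0.4,0.4,0.4,0.4]}'
python3 - <<'E'
from h import *
f=bot.grab_frame("scene");b=cv2.cvtColor(f["pixels"],cv2.COLOR_RGB2BGR)[130:250,185:335]
cv2.imwrite("pics/a1.png",cv2.resize(b,(750,600),interpolation=cv2.INTER_CUBIC))
E
```

```text
clock: 1.75
position: [0.6195, -0.0172, 0.2688]
tool_rot: [-3.14, 0.0, 2.879]
force: [-1.3, 0.2, -0.7]
grip_width: 0.051
finger_force: 0.0
clock: 2.25
position: [0.6183, -0.012, 0.2441]
tool_rot: [3.141, 0.0, 2.884]
force: [0.4, 0.2, -0.2]
grip_width: 0.0509
finger_force: 0.0
```

View pics/a1.png

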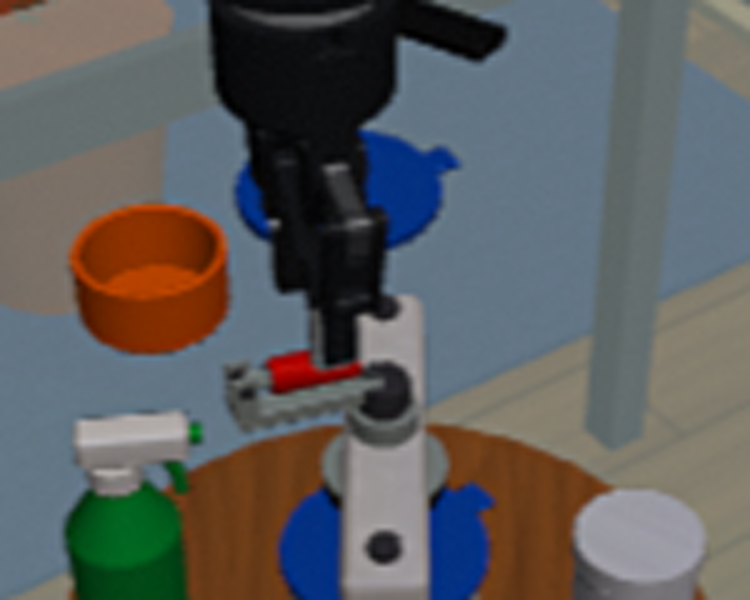

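The fingers straddle the handle: the near finger is at crop (340,310) and the sleeve around (310,370). I'll descend and close gently.

```bash
python3 -m crank '{"travel":[[0,0,-1],[0,0,-2],[0,0,-3],[0,0,-3.8],[0,0,-3.8]],"turn":[[0,0,0],[0,0,0],[0,0,0],[0,0,0],[0,0,0]],"gripper":[0.4,0.4,0.4,0.4,0.4]}'
python3 -m crank '{"travel":[[0,0,0],[0,0,0],[0,0,0],[0,0,0],[0,0,0]],"turn":[[0,0,0],[0,0,0],[0,0,0],[0,0,0],[0,0,0]],"gripper":[0.6,0.9,0.9,0.9,0.9]}' 20
python3 -m crank '{"travel":[[0,0,0],[0,0,0],[0,0,0],[0,0,0],[0,0,0]],"turn":[[0,0,0],[0,0,0],[0,0,0],[0,0,0],[0,0,0]],"gripper":[0.9,0.9,0.9,0.9,0.9]}' 20
```

```text
clock: 2.8
position: [0.6179, -0.0128, 0.2049]
tool_rot: [-3.141, -0.002, 2.883]
force: [-0.3, 0.4, 0.1]
grip_width: 0.0514
finger_force: 0.0
clock: 3.3
position: [0.6187, -0.0126, 0.2067]
tool_rot: [3.141, 0.001, 2.883]
force: [-0.0, 2.0, 2.7]
grip_width: 0.0171
finger_force: 21.5
clock: 3.8
position: [0.6187, -0.0127, 0.2065]
tool_rot: [3.141, 0.001, 2.883]
force: [1.7, 3.4, 5.3]
grip_width: 0.0169
finger_force: 21.7
```

```bash
python3 -m crank '{"travel":[[0.04,-0.01,0.56],[0.17,-0.05,1.11],[0.38,-0.1,1.63],[0.67,-0.18,2.12],[1.02,-0.27,2.55]],"turn":[[0,0,0],[0,0,0],[0,0,0],[0,0,0],[0,0,0]],"gripper":[0.9,0.9,0.9,0.9,0.9]}' 25
python3 -c "
from h import *
s=bot.observe();print(s['moment'],s['force'])
f=bot.grab_frame('scene');b=cv2.cvtColor(f['pixels'],cv2.COLOR_RGB2BGR)[130:250,185:335]
cv2.imwrite('pics/a2.png',cv2.resize(b,(750,600),interpolation=cv2.INTER_CUBIC))"
```

```text
clock: 4.3
position: [0.6279, -0.0152, 0.2315]
tool_rot: [-3.141, -0.002, 2.883]
force: [-3.8, 4.7, -10.0]
grip_width: 0.017
finger_force: 24.6
[ 1.06320441  0.90628039 -0.01153071] [-3.8073593   4.69075353 -9.98543703]
```

View pics/a2.png

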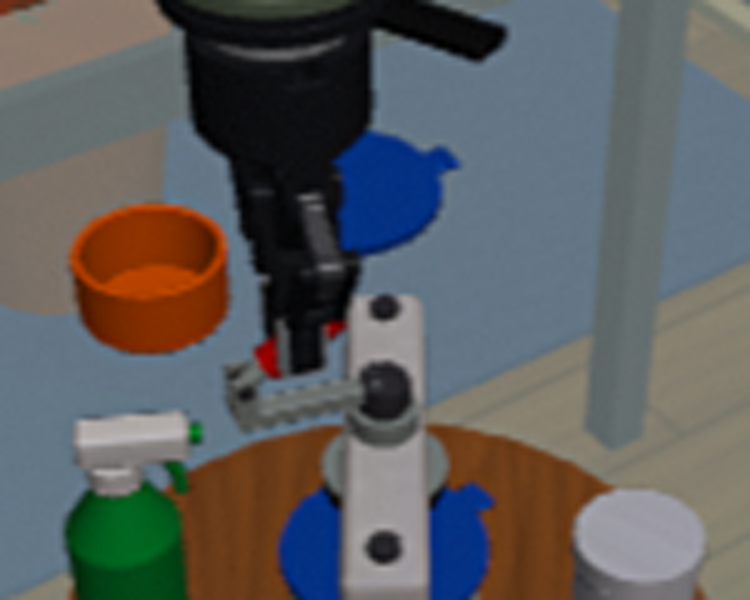

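The handle is rising: red is visible at crop (265,355) to (335,325). I'll continue the arc to upright.

```bash
python3 -m crank '{"travel":[[0.42,-0.11,0.36],[0.88,-0.23,0.66],[1.39,-0.37,0.87],[1.92,-0.51,1.01],[2.46,-0.65,1.05]],"turn":[[0,0,0],[0,0,0],[0,0,0],[0,0,0],[0,0,0]],"gripper":[0.9,0.9,0.9,0.9,0.9]}' 25
python3 -m crank '{"travel":[[0,0,0],[0,0,0],[0,0,0],[0,0,0],[0,0,0]],"turn":[[0,0,0],[0,0,0],[0,0,0],[0,0,0],[0,0,0]],"gripper":[0.9,0.9,0.9,0.9,0.9]}' 25
python3 -c "
from h import *
s=bot.observe();print(s['moment'],s['force'])
f=bot.grab_frame('scene');b=cv2.cvtColor(f['pixels'],cv2.COLOR_RGB2BGR)[130:250,185:335]
cv2.imwrite('pics/a3.png',cv2.resize(b,(750,600),interpolation=cv2.INTER_CUBIC))"
```

```text
clock: 4.85
position: [0.6524, -0.0217, 0.2425]
tool_rot: [-3.142, -0.002, 2.883]
force: [-10.3, 6.5, 2.4]
grip_width: 0.0163
finger_force: 24.2
clock: 5.35
position: [0.6531, -0.022, 0.2427]
tool_rot: [-3.142, -0.0, 2.883]
force: [-3.5, 3.1, -0.7]
grip_width: 0.0161
finger_force: 24.6
[ 0.7218177   0.98256274 -0.03215247] [-3.51990862  3.14661998 -0.68312426]
```

View pics/a3.png

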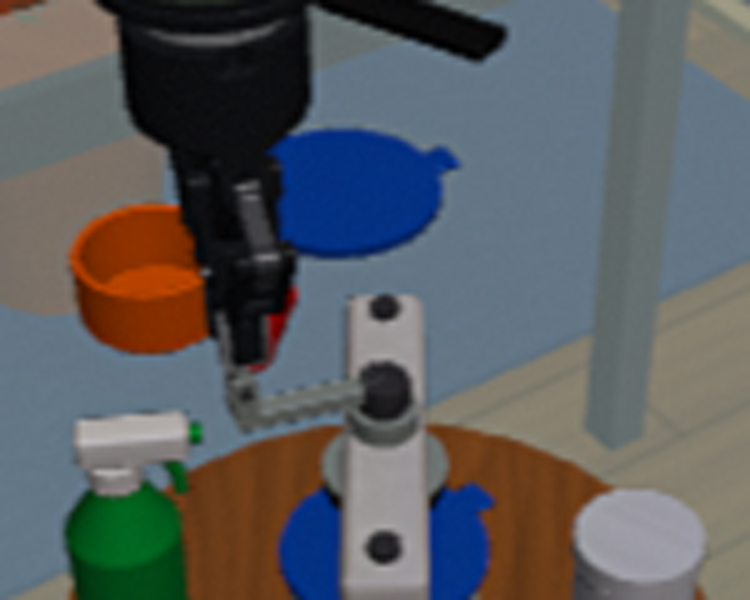

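The handle still leans inward by about 20° (red from crop (260,368) to (290,290)). I'll push it out to the stop in small steps.

```bash
python3 -m crank '{"travel":[[0.15,-0.04,0],[0.3,-0.08,0],[0.45,-0.12,0],[0.6,-0.15,0],[0.6,-0.15,0]],"turn":[[0,0,0],[0,0,0],[0,0,0],[0,0,0],[0,0,0]],"gripper":[0.9,0.9,0.9,0.9,0.9]}' 25
python3 -m crank '{"travel":[[0.15,-0.04,0],[0.3,-0.08,0],[0.4,-0.1,0],[0.4,-0.1,0],[0.4,-0.1,0]],"turn":[[0,0,0],[0,0,0],[0,0,0],[0,0,0],[0,0,0]],"gripper":[0.9,0.9,0.9,0.9,0.9]}' 25
python3 -c "
from h import *
s=bot.observe();print(s['moment'],s['force'])
f=bot.grab_frame('scene');b=cv2.cvtColor(f['pixels'],cv2.COLOR_RGB2BGR)[160:230,200:300]
g=bot.grab_frame('top');c=cv2.cvtColor(g['pixels'],cv2.COLOR_RGB2BGR)[140:230,228:318]
cv2.imwrite('pics/a4.png',np.hstack([cv2.resize(b,(450,400),interpolation=cv2.INTER_CUBIC),cv2.resize(c,(350,400),interpolation=cv2.INTER_CUBIC)]))"
```

```text
clock: 5.9
position: [0.6585, -0.0238, 0.2424]
tool_rot: [-3.141, -0.002, 2.883]
force: [-7.4, 3.5, -0.6]
grip_width: 0.0145
finger_force: 23.5
clock: 6.4
position: [0.664, -0.0251, 0.2429]
tool_rot: [-3.142, 0.002, 2.882]
force: [5.0, -1.5, 1.4]
grip_width: 0.0086
finger_force: 4.9
[-0.18378995 -1.03381189  0.01129636] [ 4.96336376 -1.5240247   1.41463891]
```

View pics/a4.png

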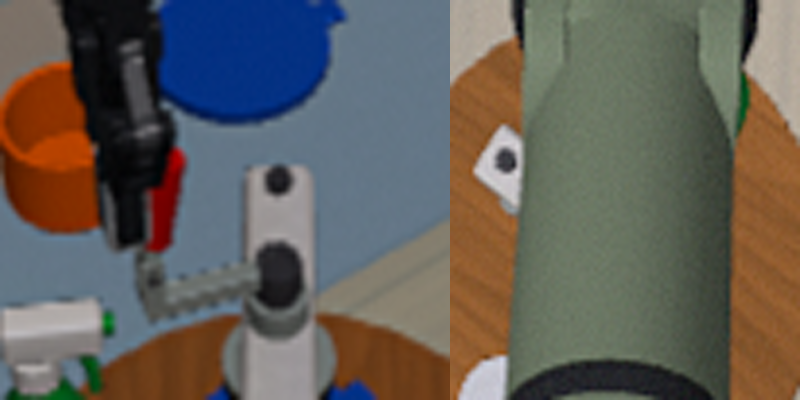

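```bash
python3 - <<'E'
from h import *
f=bot.grab_frame("scene")
x,y=red(f,(228,180,246,206));print(len(x),x.min(),x.max(),y.min(),y.max())
for r in range(y.min(),y.max()+1):
    k=x[y==r]; print(r,k.min(),k.max(),end=' | ')
print()
u=np.array([.967,-.256,0])
P=np.array([.6545,-.0225,.222])
print("pivot",proj(f,P))
for deg in (0,10,20,30):
    a=np.radians(deg);d=-u*np.sin(a)+np.array([0,0,1])*np.cos(a)
    print(deg,proj(f,P+.013*d),proj(f,P+.036*d),proj(f,P+.055*d))
E
```

```text
47 233 240 186 203
186 239 239 | 187 238 240 | 188 238 240 | 189 238 240 | 190 238 239 | 191 238 238 | 192 237 238 | 193 235 237 | 194 234 237 | 195 234 237 | 196 234 236 | 197 234 236 | 198 234 236 | 199 234 236 | 200 234 235 | 201 234 235 | 202 234 235 | 203 233 235 | 
pivot [232.5 207.1]
0 [232.2 202.7] [231.5 194.8] [231. 188.]
10 [233.1 202.6] [234.3 194.4] [235.3 187.4]
20 [234.1 202.5] [237.  194.4] [239.4 187.5]
30 [235.  202.7] [239.5 194.8] [243.3 188.1]
```

The handle leans about 17°, and the pads slipped off its outer side. I'll release, go over the top, and push it out to the stop with shut fingers from the hub side.

```bash
python3 -m crank '{"travel":[[0,0,0],[0,0,0],[0.3,-0.08,1.5],[0.3,-0.08,3.5],[0.3,-0.08,6]],"turn":[[0,0,0],[0,0,0],[0,0,0],[0,0,0],[0,0,0]],"gripper":[0.5,0.5,0.5,0.5,0.5]}' 40
python3 -m crank '{"travel":[[-2.5,0.65,0],[-5,1.3,0],[-6.1,1.62,0],[-6.1,1.62,0],[-6.1,1.62,0]],"turn":[[0,0,0],[0,0,0],[0,0,0],[0,0,0],[0,0,0]],"gripper":[1,1,1,1,1]}'
python3 -m crank '{"travel":[[0,0,-1.5],[0,0,-3],[0,0,-4.5],[0,0,-5],[0,0,-5]],"turn":[[0,0,0],[0,0,0],[0,0,0],[0,0,0],[0,0,0]],"gripper":[1,1,1,1,1]}'
```

```text
clock: 7.05
position: [0.6655, -0.0252, 0.302]
tool_rot: [-3.141, -0.002, 2.883]
force: [-1.1, 1.3, 0.4]
grip_width: 0.0425
finger_force: 0.0
clock: 7.55
position: [0.6055, -0.0091, 0.3024]
tool_rot: [3.142, 0.0, 2.883]
force: [-0.0, -0.3, -0.0]
grip_width: 0.0002
finger_force: 0.0
clock: 8.05
position: [0.6053, -0.0093, 0.2516]
tool_rot: [-3.141, -0.001, 2.883]
force: [-0.8, 0.1, -0.6]
grip_width: 0.0004
finger_force: 0.0
```

```bash
python3 -m crank '{"travel":[[0.6,-0.16,0],[1.2,-0.32,0],[1.7,-0.45,0],[2.1,-0.56,0],[2.4,-0.64,0]],"turn":[[0,0,0],[0,0,0],[0,0,0],[0,0,0],[0,0,0]],"gripper":[1,1,1,1,1]}'
python3 -m crank '{"travel":[[0.1,-0.03,0],[0.2,-0.05,0],[0.3,-0.08,0],[0.35,-0.09,0],[0.35,-0.09,0]],"turn":[[0,0,0],[0,0,0],[0,0,0],[0,0,0],[0,0,0]],"gripper":[1,1,1,1,1]}'
python3 -m crank '{"travel":[[0.06,-0.02,0],[0.12,-0.03,0],[0.2,-0.05,0],[0.2,-0.05,0],[0.2,-0.05,0]],"turn":[[0,0,0],[0,0,0],[0,0,0],[0,0,0],[0,0,0]],"gripper":[1,1,1,1,1]}'
```

```text
clock: 8.55
position: [0.6295, -0.0156, 0.2524]
tool_rot: [3.142, -0.0, 2.883]
force: [-3.0, 0.5, 1.3]
grip_width: -0.0
finger_force: 1.5
clock: 9.05
position: [0.6328, -0.0164, 0.2523]
tool_rot: [3.142, 0.0, 2.883]
force: [-3.0, -0.2, 1.8]
grip_width: -0.0004
finger_force: 1.2
clock: 9.55
position: [0.6344, -0.0168, 0.2523]
tool_rot: [-3.142, -0.001, 2.883]
force: [-6.1, 1.2, 5.1]
grip_width: -0.0001
finger_force: 3.1
```

```bash
python3 -m crank '{"travel":[[0.06,-0.02,0],[0.12,-0.03,0],[0.2,-0.05,0],[0.2,-0.05,0],[0.2,-0.05,0]],"turn":[[0,0,0],[0,0,0],[0,0,0],[0,0,0],[0,0,0]],"gripper":[1,1,1,1,1]}'
python3 - <<'E'
from h import *
f=bot.grab_frame("scene")
x,y=red(f,(226,175,246,206));print(len(x),x.min(),x.max(),y.min(),y.max())
for r in range(y.min(),y.max()+1):
    k=x[y==r]
    if len(k): print(r,k.min(),k.max(),end=' | ')
E
```

```text
clock: 10.05
position: [0.6353, -0.0168, 0.2521]
tool_rot: [-3.141, -0.003, 2.883]
force: [-14.9, 3.9, 7.9]
grip_width: 0.0003
finger_force: 7.7
86 226 235 175 203
175 226 227 | 176 227 228 | 177 228 228 | 178 228 228 | 179 228 228 | 180 228 229 | 181 228 229 | 182 227 229 | 183 226 229 | 184 226 228 | 185 226 230 | 186 226 234 | 187 226 234 | 188 226 235 | 189 226 234 | 190 226 233 | 191 226 232 | 192 226 233 | 193 226 233 | 194 226 233 | 195 226 233 | 196 226 233 | 197 233 233 | 199 233 233 | 200 233 233 | 201 233 233 | 202 233 233 | 203 233 234 |
```

The handle is at its stop: 15 N there, and the sleeve edge stands vertical at px 233–234. Next I'll go over the top and take an upright grasp at P≈(0.6545,−0.0222).

```bash
python3 -m crank '{"travel":[[-0.8,0.21,0],[-1,0.26,1],[-1,0.26,3],[-1,0.26,5.2],[-1,0.26,5.2]],"turn":[[0,0,0],[0,0,0],[0,0,0],[0,0,0],[0,0,0]],"gripper":[1,1,1,1,0.5]}'
python3 -m crank '{"travel":[[0,0,0],[1.5,-0.4,0],[2.75,-0.73,0],[2.75,-0.73,0],[2.75,-0.73,0]],"turn":[[0,0,0],[0,0,0],[0,0,0],[0,0,0],[0,0,0]],"gripper":[0.45,0.45,0.45,0.45,0.45]}'
```

```text
clock: 10.6
position: [0.6281, -0.015, 0.3079]
tool_rot: [3.14, 0.005, 2.883]
force: [-0.0, -0.3, -0.3]
grip_width: 0.013
finger_force: 0.0
clock: 11.1
position: [0.6538, -0.0221, 0.3036]
tool_rot: [-3.141, -0.001, 2.883]
force: [-0.4, -0.2, -0.0]
grip_width: 0.0467
finger_force: 0.0
```

```bash
python3 -m crank '{"travel":[[0,0,-2],[0,0,-4],[0,0,-6.3],[0,0,-6.3],[0,0,-6.3]],"turn":[[0,0,0],[0,0,0],[0,0,0],[0,0,0],[0,0,0]],"gripper":[0.45,0.45,0.45,0.45,0.45]}'
python3 -m crank '{"travel":[[0,0,0],[0,0,0],[0,0,0],[0,0,0],[0,0,0]],"turn":[[0,0,0],[0,0,0],[0,0,0],[0,0,0],[0,0,0]],"gripper":[0.7,0.9,0.9,0.9,0.9]}' 35
python3 -m crank '{"travel":[[0,0,0],[0,0,0],[0,0,0],[0,0,0],[0,0,0]],"turn":[[0,0,0],[0,0,0],[0,0,0],[0,0,0],[0,0,0]],"gripper":[0.9,0.9,0.9,0.9,0.9]}' 35
python3 -c "
from workcell import bot
s=bot.observe();print(s['position'],s['force'],s['moment'])"
```

```text
clock: 11.6
position: [0.654, -0.022, 0.2419]
tool_rot: [-3.142, -0.0, 2.883]
force: [0.6, 0.6, 0.8]
grip_width: 0.0468
finger_force: 0.0
clock: 12.1
position: [0.6547, -0.0222, 0.2424]
tool_rot: [3.141, 0.002, 2.883]
force: [-0.3, -0.7, 6.4]
grip_width: 0.0171
finger_force: 34.2
clock: 12.6
position: [0.6547, -0.0223, 0.2424]
tool_rot: [3.141, 0.002, 2.883]
force: [-1.1, -1.1, 7.2]
grip_width: 0.017
finger_force: 34.2
[ 0.65465413 -0.02225718  0.24242798] [-1.1421136  -1.13824745  7.18516792] [-0.13435066  0.27081379 -0.01363124]
```

```bash
cat > tab.py <<'E'
# rows in cm relative to the call's start: start crank azimuth, step(s), centre radius
import numpy as np,sys
phi=float(sys.argv[1]);st=float(sys.argv[2]);nc=int(sys.argv[3])
for c in range(nc):
    a=np.radians(phi);r=[]
    for k in range(1,6):
        b=np.radians(phi-st*k);r.append([round(6.8*(np.cos(b)-np.cos(a)),2),round(6.8*(np.sin(b)-np.sin(a)),2),0])
    print(phi,str(r).replace(' ',''));phi-=5*st
E
python3 tab.py -14.6 9 8
```

```text
-14.6 [[np.float64(-0.35),np.float64(-1.01),0],[np.float64(-0.85),np.float64(-1.95),0],[np.float64(-1.5),np.float64(-2.8),0],[np.float64(-2.26),np.float64(-3.54),0],[np.float64(-3.14),np.float64(-4.15),0]]
-59.6 [[np.float64(-0.96),np.float64(-0.47),0],[np.float64(-1.98),np.float64(-0.78),0],[np.float64(-3.04),np.float64(-0.92),0],[np.float64(-4.1),np.float64(-0.9),0],[np.float64(-5.16),np.float64(-0.72),0]]
-104.6 [[np.float64(-1.01),np.float64(0.35),0],[np.float64(-1.95),np.float64(0.85),0],[np.float64(-2.8),np.float64(1.5),0],[np.float64(-3.54),np.float64(2.26),0],[np.float64(-4.15),np.float64(3.14),0]]
-149.6 [[np.float64(-0.47),np.float64(0.96),0],[np.float64(-0.78),np.float64(1.98),0],[np.float64(-0.92),np.float64(3.04),0],[np.float64(-0.9),np.float64(4.1),0],[np.float64(-0.72),np.float64(5.16),0]]
-194.6 [[np.float64(0.35),np.float64(1.01),0],[np.float64(0.85),np.float64(1.95),0],[np.float64(1.5),np.float64(2.8),0],[np.float64(2.26),np.float64(3.54),0],[np.float64(3.14),np.float64(4.15),0]]
-239.6 [[np.float64(0.96),np.float64(0.47),0],[np.float64(1.98),np.float64(0.78),0],[np.float64(3.04),np.float64(0.92),0],[np.float64(4.1),np.float64(0.9),0],[np.float64(5.16),np.float64(0.72),0]]
-284.6 [[np.float64(1.01),np.float64(-0.35),0],[np.float64(1.95),np.float64(-0.85),0],[np.float64(2.8),np.float64(-1.5),0],[np.float64(3.54),np.float64(-2.26),0],[np.float64(4.15),np.float64(-3.14),0]]
-329.6 [[np.float64(0.47),np.float64(-0.96),0],[np.float64(0.78),np.float64(-1.98),0],[np.float64(0.92),np.float64(-3.04),0],[np.float64(0.9),np.float64(-4.1),0],[np.float64(0.72),np.float64(-5.16),0]]
```

```bash
python3 -m crank '{"travel":[[-0.35,-1.01,0],[-0.85,-1.95,0],[-1.5,-2.8,0],[-2.26,-3.54,0],[-3.14,-4.15,0]],"turn":[[0,0,0],[0,0,0],[0,0,0],[0,0,0],[0,0,0]],"gripper":[0.9,0.9,0.9,0.9,0.9]}' 35
python3 -m crank '{"travel":[[0,0,0],[0,0,0],[0,0,0],[0,0,0],[0,0,0]],"turn":[[0,0,0],[0,0,0],[0,0,0],[0,0,0],[0,0,0]],"gripper":[0.9,0.9,0.9,0.9,0.9]}'
```

```text
clock: 13.1
position: [0.6235, -0.0631, 0.2424]
tool_rot: [3.14, 0.002, 2.883]
force: [0.7, 6.1, 4.4]
grip_width: 0.0172
finger_force: 34.3
clock: 13.6
position: [0.6227, -0.0636, 0.2423]
tool_rot: [3.141, 0.0, 2.883]
force: [-4.7, 1.3, 9.4]
grip_width: 0.0166
finger_force: 34.8
```

```bash
python3 -m crank '{"travel":[[-0.98,-0.43,0],[-2.01,-0.72,0],[-3.07,-0.86,0],[-4.13,-0.84,0],[-5.19,-0.66,0]],"turn":[[0,0,0],[0,0,0],[0,0,0],[0,0,0],[0,0,0]],"gripper":[0.9,0.9,0.9,0.9,0.9]}' 35
python3 -m crank '{"travel":[[-1.01,0.35,0],[-1.95,0.85,0],[-2.8,1.5,0],[-3.54,2.26,0],[-4.15,3.14,0]],"turn":[[0,0,0],[0,0,0],[0,0,0],[0,0,0],[0,0,0]],"gripper":[0.9,0.9,0.9,0.9,0.9]}' 35
```

```text
clock: 14.1
position: [0.5715, -0.0702, 0.2424]
tool_rot: [3.141, 0.003, 2.883]
force: [4.8, 2.5, 6.5]
grip_width: 0.0169
finger_force: 34.6
clock: 14.6
position: [0.5301, -0.0389, 0.2424]
tool_rot: [3.141, 0.003, 2.882]
force: [5.4, -0.4, 5.3]
grip_width: 0.0169
finger_force: 34.6
```

```bash
python3 -m crank '{"travel":[[-0.46,0.96,0],[-0.76,1.98,0],[-0.89,3.03,0],[-0.86,4.09,0],[-0.67,5.15,0]],"turn":[[0,0,0],[0,0,0],[0,0,0],[0,0,0],[0,0,0]],"gripper":[0.9,0.9,0.9,0.9,0.9]}' 35
python3 -m crank '{"travel":[[0.35,1.01,0],[0.85,1.95,0],[1.5,2.8,0],[2.26,3.54,0],[3.14,4.15,0]],"turn":[[0,0,0],[0,0,0],[0,0,0],[0,0,0],[0,0,0]],"gripper":[0.9,0.9,0.9,0.9,0.9]}' 35
python3 - <<'E'
from h import *
s=bot.observe();print(s['position'],s['force'])
f=bot.grab_frame('scene');b=cv2.cvtColor(f['pixels'],cv2.COLOR_RGB2BGR)[160:280,205:325]
cv2.imwrite('pics/a5.png',cv2.resize(b,(600,600),interpolation=cv2.INTER_CUBIC))
E
python3 tab.py -239.6 5 2|sed 's/np.float64//g';python3 tab.py -239.6 3 10|sed 's/np.float64//g'
```

```text
clock: 15.1
position: [0.5229, 0.0125, 0.2422]
tool_rot: [-3.141, 0.001, 2.882]
force: [0.7, -4.3, 9.6]
grip_width: 0.017
finger_force: 35.0
clock: 15.6
position: [0.5543, 0.0544, 0.2422]
tool_rot: [3.141, 0.001, 2.883]
force: [-2.7, -3.5, 11.2]
grip_width: 0.017
finger_force: 35.0
[0.55429567 0.05439275 0.24222374] [-2.74935147 -3.50116889 11.20435466]
-239.6 [[(0.52),(0.28),0],[(1.07),(0.51),0],[(1.64),(0.69),0],[(2.21),(0.82),0],[(2.8),(0.9),0]]
-264.6 [[(0.59),(0.03),0],[(1.19),(0.01),0],[(1.77),(-0.07),0],[(2.35),(-0.19),0],[(2.92),(-0.36),0]]
-239.6 [[(0.31),(0.17),0],[(0.63),(0.33),0],[(0.96),(0.47),0],[(1.29),(0.59),0],[(1.64),(0.69),0]]
-254.6 [[(0.35),(0.09),0],[(0.7),(0.15),0],[(1.05),(0.2),0],[(1.4),(0.23),0],[(1.76),(0.24),0]]
-269.6 [[(0.36),(-0.01),0],[(0.71),(-0.03),0],[(1.06),(-0.08),0],[(1.41),(-0.14),0],[(1.76),(-0.22),0]]
-284.6 [[(0.34),(-0.1),0],[(0.68),(-0.22),0],[(1.01),(-0.35),0],[(1.33),(-0.5),0],[(1.64),(-0.67),0]]
-299.6 [[(0.3),(-0.18),0],[(0.6),(-0.38),0],[(0.88),(-0.6),0],[(1.16),(-0.83),0],[(1.42),(-1.07),0]]
-314.6 [[(0.25),(-0.26),0],[(0.48),(-0.53),0],[(0.7),(-0.81),0],[(0.9),(-1.1),0],[(1.09),(-1.4),0]]
-329.6 [[(0.17),(-0.31),0],[(0.33),(-0.63),0],[(0.47),(-0.96),0],[(0.59),(-1.29),0],[(0.69),(-1.64),0]]
-344.6 [[(0.09),(-0.35),0],[(0.15),(-0.7),0],[(0.2),(-1.05),0],[(0.23),(-1.4),0],[(0.24),(-1.76),0]]
-359.6 [[(-0.01),(-0.36),0],[(-0.03),(-0.71),0],[(-0.08),(-1.06),0],[(-0.14),(-1.41),0],[(-0.22),(-1.76),0]]
-374.6 [[(-0.1),(-0.34),0],[(-0.22),(-0.68),0],[(-0.35),(-1.01),0],[(-0.5),(-1.33),0],[(-0.67),(-1.64),0]]
```

View pics/a5.png

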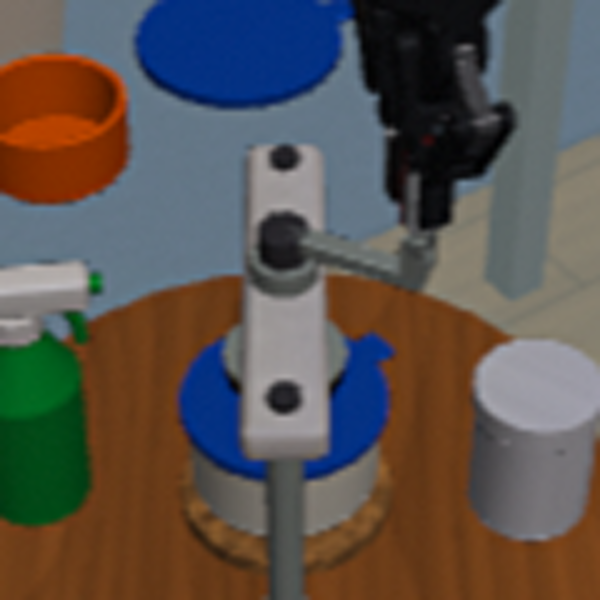

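The handle stands upright in the fingers at crop (415,220), with the arm at (350,250); the pad is close above the lid. I'll slow to 3° per row.

```bash
python3 -m crank '{"travel":[[0.31,0.17,0],[0.63,0.33,0],[0.96,0.47,0],[1.29,0.59,0],[1.64,0.69,0]],"turn":[[0,0,0],[0,0,0],[0,0,0],[0,0,0],[0,0,0]],"gripper":[0.9,0.9,0.9,0.9,0.9]}' 35 | grep -E "pos|force|clock"
python3 -m crank '{"travel":[[0.35,0.09,0],[0.7,0.15,0],[1.05,0.2,0],[1.4,0.23,0],[1.76,0.24,0]],"turn":[[0,0,0],[0,0,0],[0,0,0],[0,0,0],[0,0,0]],"gripper":[0.9,0.9,0.9,0.9,0.9]}' 35| grep -E "pos|force|clock"
python3 -m crank '{"travel":[[0.36,-0.01,0],[0.71,-0.03,0],[1.06,-0.08,0],[1.41,-0.14,0],[1.76,-0.22,0]],"turn":[[0,0,0],[0,0,0],[0,0,0],[0,0,0],[0,0,0]],"gripper":[0.9,0.9,0.9,0.9,0.9]}' 35| grep -E "pos|force|clock"
```

```text
clock: 16.15
position: [0.5706, 0.0613, 0.2422]
force: [-2.6, 0.2, 10.8]
finger_force: 35.1
clock: 16.65
position: [0.5882, 0.0638, 0.2422]
force: [-3.1, -0.8, 10.4]
finger_force: 35.1
clock: 17.15
position: [0.6058, 0.0617, 0.2423]
force: [-4.5, 1.5, 9.7]
finger_force: 35.0
```

```bash
python3 tab.py -284.6 1.5 4|sed 's/np.float64//g'; python3 - <<'E'
from h import *
s=bot.observe();print(s['position'],s['force'])
f=bot.grab_frame('scene');b=cv2.cvtColor(f['pixels'],cv2.COLOR_RGB2BGR)[215:265,235:285]
a=cv2.imread('pics/scene0.png')[215:265,235:285]
cv2.imwrite('pics/a6.png',np.hstack([cv2.resize(i,(400,400),interpolation=cv2.INTER_CUBIC) for i in (a,b)]))
E
```

```text
-284.6 [[(0.17),(-0.05),0],[(0.34),(-0.1),0],[(0.51),(-0.15),0],[(0.68),(-0.22),0],[(0.84),(-0.28),0]]
-292.1 [[(0.16),(-0.07),0],[(0.33),(-0.14),0],[(0.49),(-0.22),0],[(0.64),(-0.3),0],[(0.8),(-0.39),0]]
-299.6 [[(0.15),(-0.09),0],[(0.3),(-0.18),0],[(0.45),(-0.28),0],[(0.6),(-0.38),0],[(0.74),(-0.49),0]]
-307.1 [[(0.14),(-0.11),0],[(0.28),(-0.22),0],[(0.41),(-0.34),0],[(0.54),(-0.46),0],[(0.67),(-0.58),0]]
[0.60581209 0.06168711 0.24225676] [-4.4624304   1.47604422  9.69727452]
```

View pics/a6.png

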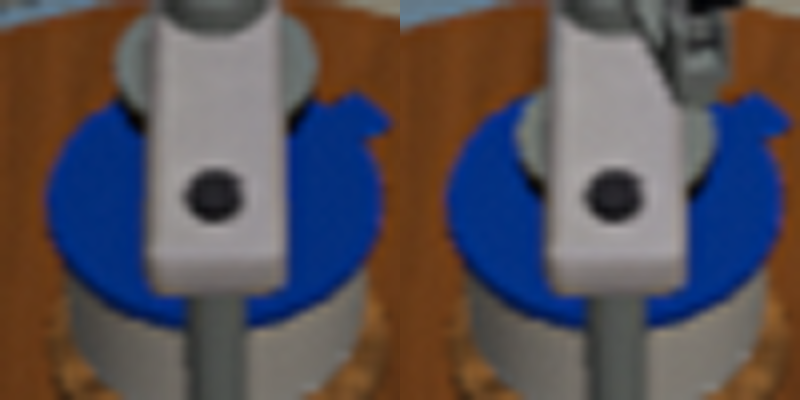

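The pad (ellipse centre at right crop (617,135)) still sits above its contact level of about y≈158, so roughly 8 mm, or about 70° of crank, remains. I'll continue slowly.

```bash
python3 -m crank '{"travel":[[0.34,-0.1,0],[0.68,-0.22,0],[1.01,-0.35,0],[1.33,-0.5,0],[1.64,-0.67,0]],"turn":[[0,0,0],[0,0,0],[0,0,0],[0,0,0],[0,0,0]],"gripper":[0.9,0.9,0.9,0.9,0.9]}' 35 | grep -E "pos|force|clock"
python3 -m crank '{"travel":[[0.15,-0.09,0],[0.3,-0.18,0],[0.45,-0.28,0],[0.6,-0.38,0],[0.74,-0.49,0]],"turn":[[0,0,0],[0,0,0],[0,0,0],[0,0,0],[0,0,0]],"gripper":[0.9,0.9,0.9,0.9,0.9]}' 35| grep -E "pos|force|clock"
```

```text
clock: 17.7
position: [0.6222, 0.0551, 0.2422]
force: [-2.6, 2.4, 9.5]
finger_force: 35.0
clock: 18.2
position: [0.6296, 0.0503, 0.2423]
force: [-2.5, 1.9, 9.8]
finger_force: 34.9
```

```bash
python3 tab.py -307.1 2 8|sed 's/np.float64//g'
```

```text
-307.1 [[(0.19),(-0.15),0],[(0.37),(-0.3),0],[(0.54),(-0.46),0],[(0.71),(-0.62),0],[(0.88),(-0.79),0]]
-317.1 [[(0.16),(-0.18),0],[(0.31),(-0.36),0],[(0.46),(-0.55),0],[(0.6),(-0.74),0],[(0.73),(-0.94),0]]
-327.1 [[(0.13),(-0.2),0],[(0.24),(-0.41),0],[(0.35),(-0.62),0],[(0.46),(-0.83),0],[(0.55),(-1.05),0]]
-337.1 [[(0.09),(-0.22),0],[(0.17),(-0.44),0],[(0.24),(-0.67),0],[(0.31),(-0.9),0],[(0.36),(-1.13),0]]
-347.1 [[(0.05),(-0.23),0],[(0.09),(-0.47),0],[(0.12),(-0.7),0],[(0.15),(-0.94),0],[(0.16),(-1.17),0]]
-357.1 [[(0.01),(-0.24),0],[(0.01),(-0.47),0],[(-0.0),(-0.71),0],[(-0.02),(-0.95),0],[(-0.04),(-1.18),0]]
-367.1 [[(-0.03),(-0.23),0],[(-0.08),(-0.47),0],[(-0.12),(-0.7),0],[(-0.18),(-0.93),0],[(-0.25),(-1.16),0]]
-377.1 [[(-0.07),(-0.23),0],[(-0.16),(-0.45),0],[(-0.24),(-0.67),0],[(-0.34),(-0.89),0],[(-0.45),(-1.1),0]]
```

```bash
python3 -m crank '{"travel":[[0.19,-0.15,0],[0.37,-0.3,0],[0.54,-0.46,0],[0.71,-0.62,0],[0.88,-0.79,0]],"turn":[[0,0,0],[0,0,0],[0,0,0],[0,0,0],[0,0,0]],"gripper":[0.9,0.9,0.9,0.9,0.9]}' 35 | grep -E "pos|force|clock"
python3 -m crank '{"travel":[[0.16,-0.18,0],[0.31,-0.36,0],[0.46,-0.55,0],[0.6,-0.74,0],[0.73,-0.94,0]],"turn":[[0,0,0],[0,0,0],[0,0,0],[0,0,0],[0,0,0]],"gripper":[0.9,0.9,0.9,0.9,0.9]}' 35| grep -E "pos|force|clock"
```

```text
clock: 18.7
position: [0.6384, 0.0424, 0.2423]
force: [-2.3, 2.4, 9.8]
finger_force: 34.9
clock: 19.2
position: [0.6458, 0.0331, 0.2423]
force: [-2.1, 2.3, 8.5]
finger_force: 34.9
```

```bash
python3 -m crank '{"travel":[[0.13,-0.2,0],[0.24,-0.41,0],[0.35,-0.62,0],[0.46,-0.83,0],[0.55,-1.05,0]],"turn":[[0,0,0],[0,0,0],[0,0,0],[0,0,0],[0,0,0]],"gripper":[0.9,0.9,0.9,0.9,0.9]}' 35 | grep -E "pos|force|clock"

```

```text
clock: 19.7
position: [0.6514, 0.0227, 0.2423]
force: [-1.7, 3.6, 7.7]
finger_force: 34.8
```

```bash
python3 -m crank '{"travel":[[0.09,-0.22,0],[0.17,-0.44,0],[0.24,-0.67,0],[0.31,-0.9,0],[0.36,-1.13,0]],"turn":[[0,0,0],[0,0,0],[0,0,0],[0,0,0],[0,0,0]],"gripper":[0.9,0.9,0.9,0.9,0.9]}' 35| grep -E "pos|force|clock"
```

```text
clock: 20.2
position: [0.6551, 0.0114, 0.2424]
force: [-0.1, 3.5, 7.6]
finger_force: 34.8
```

```bash
python3 -m crank '{"travel":[[0.05,-0.23,0],[0.09,-0.47,0],[0.12,-0.7,0],[0.15,-0.94,0],[0.16,-1.17,0]],"turn":[[0,0,0],[0,0,0],[0,0,0],[0,0,0],[0,0,0]],"gripper":[0.9,0.9,0.9,0.9,0.9]}' 35 | grep -E "pos|force|clock"

```

```text
clock: 20.7
position: [0.6568, -0.0003, 0.2423]
force: [1.1, 3.3, 8.5]
finger_force: 34.8
```

```bash
python3 -m crank '{"travel":[[0.01,-0.24,0],[0.01,-0.47,0],[0,-0.71,0],[-0.02,-0.95,0],[-0.04,-1.18,0]],"turn":[[0,0,0],[0,0,0],[0,0,0],[0,0,0],[0,0,0]],"gripper":[0.9,0.9,0.9,0.9,0.9]}' 35 | grep -E "pos|force|clock"

```

```text
clock: 21.2
position: [0.6565, -0.0121, 0.2424]
force: [0.6, 2.8, 8.4]
finger_force: 34.8
```

```bash
python3 -m crank '{"travel":[[-0.03,-0.23,0],[-0.08,-0.47,0],[-0.12,-0.7,0],[-0.18,-0.93,0],[-0.25,-1.16,0]],"turn":[[0,0,0],[0,0,0],[0,0,0],[0,0,0],[0,0,0]],"gripper":[0.9,0.9,0.9,0.9,0.9]}' 35 | grep -E "pos|force|clock"

```

```text
clock: 21.7
position: [0.654, -0.0237, 0.2424]
force: [2.3, 3.5, 7.5]
finger_force: 34.8
```

```bash
python3 -m crank '{"travel":[[-0.05,-0.17,0],[-0.12,-0.34,0],[-0.18,-0.51,0],[-0.25,-0.67,0],[-0.32,-0.84,0]],"turn":[[0,0,0],[0,0,0],[0,0,0],[0,0,0],[0,0,0]],"gripper":[0.9,0.9,0.9,0.9,0.9]}' 35 | grep -E "pos|force|clock"
python3 tab.py -384.6 1.5 6|sed 's/np.float64//g'
```

```text
clock: 22.2
position: [0.6509, -0.0322, 0.2424]
force: [1.6, 3.8, 7.8]
finger_force: 34.8
-384.6 [[(-0.08),(-0.16),0],[(-0.16),(-0.32),0],[(-0.24),(-0.48),0],[(-0.33),(-0.63),0],[(-0.42),(-0.78),0]]
-392.1 [[(-0.1),(-0.15),0],[(-0.2),(-0.3),0],[(-0.3),(-0.44),0],[(-0.41),(-0.58),0],[(-0.52),(-0.72),0]]
-399.6 [[(-0.12),(-0.14),0],[(-0.23),(-0.27),0],[(-0.36),(-0.4),0],[(-0.48),(-0.52),0],[(-0.61),(-0.65),0]]
-407.1 [[(-0.13),(-0.12),0],[(-0.27),(-0.24),0],[(-0.41),(-0.35),0],[(-0.55),(-0.46),0],[(-0.69),(-0.56),0]]
-414.6 [[(-0.15),(-0.1),0],[(-0.3),(-0.2),0],[(-0.45),(-0.29),0],[(-0.6),(-0.38),0],[(-0.76),(-0.47),0]]
-422.1 [[(-0.16),(-0.08),0],[(-0.32),(-0.16),0],[(-0.48),(-0.23),0],[(-0.65),(-0.3),0],[(-0.81),(-0.36),0]]
```

```bash
python3 -m crank '{"travel":[[-0.08,-0.16,0],[-0.16,-0.32,0],[-0.24,-0.48,0],[-0.33,-0.63,0],[-0.42,-0.78,0]],"turn":[[0,0,0],[0,0,0],[0,0,0],[0,0,0],[0,0,0]],"gripper":[0.9,0.9,0.9,0.9,0.9]}' 35 | grep -E "pos|force|clock"

```

```text
clock: 22.7
position: [0.6467, -0.04, 0.2424]
force: [2.3, 2.2, 6.9]
finger_force: 34.7
```

```bash
python3 -m crank '{"travel":[[-0.1,-0.15,0],[-0.2,-0.3,0],[-0.3,-0.44,0],[-0.41,-0.58,0],[-0.52,-0.72,0]],"turn":[[0,0,0],[0,0,0],[0,0,0],[0,0,0],[0,0,0]],"gripper":[0.9,0.9,0.9,0.9,0.9]}' 35 | grep -E "pos|force|clock"

```

```text
clock: 23.2
position: [0.6415, -0.0473, 0.2424]
force: [2.8, 2.7, 6.3]
finger_force: 34.7
```

```bash
python3 -m crank '{"travel":[[-0.12,-0.14,0],[-0.23,-0.27,0],[-0.36,-0.4,0],[-0.48,-0.52,0],[-0.61,-0.65,0]],"turn":[[0,0,0],[0,0,0],[0,0,0],[0,0,0],[0,0,0]],"gripper":[0.9,0.9,0.9,0.9,0.9]}' 35 | grep -E "pos|force|clock"
python3 - <<'E'
from h import *
f=bot.grab_frame('scene');b=cv2.cvtColor(f['pixels'],cv2.COLOR_RGB2BGR)[215:265,235:285]
s=bot.observe();print(s['force'])
cv2.imwrite('pics/a7.png',cv2.resize(b,(400,400),interpolation=cv2.INTER_CUBIC))
E
```

```text
clock: 23.7
position: [0.6355, -0.0538, 0.2424]
force: [2.6, 2.6, 6.8]
finger_force: 34.7
[2.27913048 2.32551869 7.30892197]
```

View pics/a7.png

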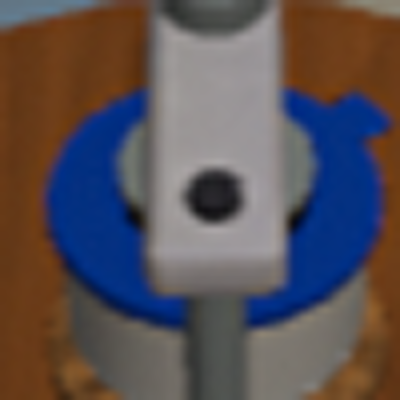

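The pad now looks almost on the lid: pad ellipse centre at crop (215,168), black rim down to y≈220 against the lid centre at about 200. I've now opened 11 pictures, one over the limit, so I'll view no more and go by force.

```bash
python3 -m crank '{"travel":[[-0.13,-0.12,0],[-0.27,-0.24,0],[-0.41,-0.35,0],[-0.55,-0.46,0],[-0.69,-0.56,0]],"turn":[[0,0,0],[0,0,0],[0,0,0],[0,0,0],[0,0,0]],"gripper":[0.9,0.9,0.9,0.9,0.9]}' 35 | grep -E "pos|force|clock"

```

```text
clock: 24.25
position: [0.6286, -0.0595, 0.2424]
force: [3.0, 1.9, 7.6]
finger_force: 34.7
```

```bash
python3 -m crank '{"travel":[[-0.15,-0.1,0],[-0.3,-0.2,0],[-0.45,-0.29,0],[-0.6,-0.38,0],[-0.76,-0.47,0]],"turn":[[0,0,0],[0,0,0],[0,0,0],[0,0,0],[0,0,0]],"gripper":[0.9,0.9,0.9,0.9,0.9]}' 35 | grep -E "pos|force|clock"

```

```text
clock: 24.75
position: [0.621, -0.0642, 0.2424]
force: [3.2, 2.3, 6.3]
finger_force: 34.7
```

```bash
python3 -m crank '{"travel":[[-0.16,-0.08,0],[-0.32,-0.16,0],[-0.48,-0.23,0],[-0.65,-0.3,0],[-0.81,-0.36,0]],"turn":[[0,0,0],[0,0,0],[0,0,0],[0,0,0],[0,0,0]],"gripper":[0.9,0.9,0.9,0.9,0.9]}' 35 | grep -E "pos|force|clock"
python3 tab.py -429.6 1.5 6|sed 's/np.float64//g'
```

```text
clock: 25.25
position: [0.6131, -0.0678, 0.2424]
force: [5.1, 1.9, 6.1]
finger_force: 34.7
-429.6 [[(-0.17),(-0.06),0],[(-0.34),(-0.12),0],[(-0.51),(-0.17),0],[(-0.68),(-0.21),0],[(-0.85),(-0.25),0]]
-437.1 [[(-0.17),(-0.04),0],[(-0.35),(-0.07),0],[(-0.52),(-0.1),0],[(-0.7),(-0.12),0],[(-0.88),(-0.14),0]]
-444.6 [[(-0.18),(-0.01),0],[(-0.36),(-0.02),0],[(-0.53),(-0.03),0],[(-0.71),(-0.03),0],[(-0.89),(-0.03),0]]
-452.1 [[(-0.18),(0.01),0],[(-0.36),(0.02),0],[(-0.53),(0.04),0],[(-0.71),(0.06),0],[(-0.88),(0.09),0]]
-459.6 [[(-0.18),(0.03),0],[(-0.35),(0.07),0],[(-0.52),(0.11),0],[(-0.69),(0.16),0],[(-0.87),(0.21),0]]
-467.1 [[(-0.17),(0.05),0],[(-0.34),(0.11),0],[(-0.5),(0.18),0],[(-0.67),(0.24),0],[(-0.83),(0.32),0]]
```

```bash
python3 -m crank '{"travel":[[-0.09,-0.03,0],[-0.17,-0.06,0],[-0.26,-0.09,0],[-0.34,-0.12,0],[-0.43,-0.15,0]],"turn":[[0,0,0],[0,0,0],[0,0,0],[0,0,0],[0,0,0]],"gripper":[0.9,0.9,0.9,0.9,0.9]}' 35 | grep -E "pos|force|clock"

```

```text
clock: 25.75
position: [0.609, -0.0692, 0.2424]
force: [4.4, 2.6, 5.5]
finger_force: 34.7
```

```bash
python3 -m crank '{"travel":[[-0.09,-0.02,0],[-0.17,-0.05,0],[-0.26,-0.07,0],[-0.35,-0.09,0],[-0.43,-0.11,0]],"turn":[[0,0,0],[0,0,0],[0,0,0],[0,0,0],[0,0,0]],"gripper":[0.9,0.9,0.9,0.9,0.9]}' 35 | grep -E "pos|force|clock"

```

```text
clock: 26.25
position: [0.6048, -0.0703, 0.2424]
force: [6.5, 1.4, 6.2]
finger_force: 34.7
```

The handle load is about 6.6 N against about 3.4 N free, roughly 15° after first contact, so about 30 N on the lid. I stop cranking here, then release and rise.

```bash
python3 -m crank '{"travel":[[0,0,0],[0,0,0],[0,0,0],[0,0,0],[0,0,0]],"turn":[[0,0,0],[0,0,0],[0,0,0],[0,0,0],[0,0,0]],"gripper":[0.45,0.45,0.45,0.45,0.45]}' 35 
python3 -m crank '{"travel":[[0,0,2],[0,0,4],[0,0,6.5],[0,0,6.5],[0,0,6.5]],"turn":[[0,0,0],[0,0,0],[0,0,0],[0,0,0],[0,0,0]],"gripper":[0.45,0.45,0.45,0.45,0.45]}'
python3 - <<'E'
from h import *
s=bot.observe();print(np.round(s['qpos'],2),s['position'])
f=bot.grab_frame('scene')
x,y=red(f,(235,170,290,240));print(len(x),x.min(),x.max(),y.min(),y.max(),x.mean(),y.mean())
P=np.array([.6045,-.0702,.222]);u=np.array([.226,-.974,0]);z=np.array([0,0,1])
print("pivot",proj(f,P))
for deg in (-5,0,5,10,20,90):
    a=np.radians(deg);d=-u*np.sin(a)+z*np.cos(a);print(deg,proj(f,P+.013*d),proj(f,P+.034*d),proj(f,P+.055*d))
ys=sorted(set(y));print([(r,x[y==r].min(),x[y==r].max()) for r in ys])
E
```

```text
clock: 26.75
position: [0.6035, -0.0709, 0.2412]
tool_rot: [-3.141, -0.0, 2.883]
force: [0.0, 0.2, -0.1]
grip_width: 0.0471
finger_force: 0.0
clock: 27.25
position: [0.6036, -0.0709, 0.3064]
tool_rot: [3.141, 0.001, 2.883]
force: [0.1, -0.1, -0.9]
grip_width: 0.047
finger_force: 0.0
[-0.08  0.43  0.15  1.56 -0.07  1.15  1.39] [ 0.6035725  -0.07086228  0.30639833]
21 237 271 170 225 241.57142857142858 174.9047619047619
pivot [240.4 188.6]
-5 [239.8 184.1] [238.9 176.8] [237.9 169.2]
0 [240.2 184.3] [239.8 177.2] [239.4 169.9]
5 [240.5 184.5] [240.7 177.8] [240.8 170.8]
10 [240.8 184.8] [241.5 178.4] [242.3 171.9]
20 [241.5 185.4] [243.3 180. ] [245.2 174.4]
90 [244.2 190.9] [250.5 194.7] [256.9 198.6]
[(np.int64(170), np.int64(237), np.int64(242)), (np.int64(171), np.int64(237), np.int64(242)), (np.int64(172), np.int64(240), np.int64(242)), (np.int64(175), np.int64(241), np.int64(241)), (np.int64(176), np.int64(241), np.int64(241)), (np.int64(177), np.int64(241), np.int64(241)), (np.int64(178), np.int64(241), np.int64(241)), (np.int64(180), np.int64(241), np.int64(241)), (np.int64(225), np.int64(271), np.int64(271))]
```

```bash
python3 -m crank '{"travel":[[0.2,-0.9,0],[0.4,-1.7,0],[0.6,-2.5,0],[0.8,-3.3,0],[0.8,-3.3,0]],"turn":[[0,0,7],[0,0,14],[0,0,21],[0,0,27.7],[0,0,27.7]],"gripper":[1,1,1,1,1]}' 20
python3 -m crank '{"travel":[[0,0,0],[0,0,-1.3],[0,0,-2.7],[0,0,-4],[0,0,-4]],"turn":[[0,0,0],[0,0,0],[0,0,0],[0,0,0],[0,0,0]],"gripper":[1,1,1,1,1]}'
python3 - <<'E'
from h import *
s=bot.observe();print(s['position'],s['force'],s['tool_rot'])
e=np.array([.226,-.974]);c=.0
print("radial from pivot, tangential (mm):",1e3*(s['position'][:2]-np.array([.6045,-.0702]))@np.array([[.226,.974],[-.974,.226]]))
E
```

```text
clock: 27.8
position: [0.6112, -0.1051, 0.3052]
tool_rot: [3.141, -0.002, -2.916]
force: [-0.5, 0.0, -0.1]
grip_width: -0.0001
finger_force: 0.0
clock: 28.3
position: [0.6105, -0.1035, 0.2637]
tool_rot: [3.141, -0.003, -2.917]
force: [-0.4, -1.2, -1.1]
grip_width: -0.0
finger_force: 0.0
[ 0.61051713 -0.10345992  0.26366653] [-0.38579396 -1.22941358 -1.07129337] [ 3.14050619 -0.00346781 -2.91693159]
radial from pivot, tangential (mm): [33.7550292  -1.65605677]
```

```bash
python3 -m crank '{"travel":[[-0.07,1.01,0.2],[-0.2,1.6,0.25],[-0.34,2.18,0.28],[-0.47,2.77,0.2],[-0.6,3.3,0.05]],"turn":[[0,0,0],[0,0,0],[0,0,0],[0,0,0],[0,0,0]],"gripper":[1,1,1,1,1]}' 20
python3 - <<'E'
from h import *
s=bot.observe()
print("radial from pivot, tangential (mm):",1e3*(s['position'][:2]-np.array([.6045,-.0702]))@np.array([[.226,.974],[-.974,.226]]))
f=bot.grab_frame('scene');p=f["pixels"].astype(int)[160:215,232:275]
m=(p[...,0]>60)&(p[...,0]>2.2*p[...,1])&(p[...,0]>2.2*p[...,2]);y,x=np.nonzero(m);print(len(x))
for r in sorted(set(y)): print(r+160,x[y==r].min()+232,x[y==r].max()+232,end=' | ')
E
```

```text
clock: 28.8
position: [0.6057, -0.0703, 0.2673]
tool_rot: [-3.141, 0.001, -2.917]
force: [0.4, -1.4, 3.6]
grip_width: 0.0003
finger_force: 1.3
radial from pivot, tangential (mm): [0.37495689 1.12199128]
101
171 244 244 | 172 243 247 | 173 242 248 | 174 242 248 | 175 242 248 | 176 242 248 | 177 242 247 | 178 241 247 | 179 240 247 | 180 240 246 | 181 240 246 | 182 240 245 | 183 239 245 | 184 239 245 | 185 240 244 | 186 240 243 | 187 241 243 |
```

```bash
python3 -m crank '{"travel":[[-0.12,0.52,-0.3],[-0.23,1.0,-0.6],[-0.35,1.49,-0.95],[-0.44,1.88,-1.35],[-0.52,2.22,-1.85]],"turn":[[0,0,0],[0,0,0],[0,0,0],[0,0,0],[0,0,0]],"gripper":[1,1,1,1,1]}' 20
python3 - <<'E'
from h import *
s=bot.observe()
print("radial from pivot, tangential (mm):",1e3*(s['position'][:2]-np.array([.6045,-.0702]))@np.array([[.226,.974],[-.974,.226]]))
f=bot.grab_frame('scene');p=f["pixels"].astype(int)[160:215,232:275]
m=(p[...,0]>60)&(p[...,0]>2.2*p[...,1])&(p[...,0]>2.2*p[...,2]);y,x=np.nonzero(m);print(len(x))
for r in sorted(set(y)): print(r+160,x[y==r].min()+232,x[y==r].max()+232,end=' | ')
E
```

```text
clock: 29.35
position: [0.6003, -0.0481, 0.248]
tool_rot: [3.141, 0.0, -2.917]
force: [0.2, 1.2, 4.1]
grip_width: -0.0001
finger_force: 1.8
radial from pivot, tangential (mm): [-22.51922592   0.90173588]
87
184 249 255 | 185 242 256 | 186 242 256 | 187 242 256 | 188 242 256 | 189 242 256 | 190 243 255 |
```

```bash
python3 -m crank '{"travel":[[-0.07,0.29,-0.5],[-0.12,0.54,-1.0],[-0.16,0.68,-1.4],[-0.16,0.68,-1.6],[-0.16,0.68,-1.75]],"turn":[[0,0,0],[0,0,0],[0,0,0],[0,0,0],[0,0,0]],"gripper":[1,1,1,1,1]}' 20
python3 -m crank '{"travel":[[0,0,-0.05],[0,0,-0.1],[0,0,-0.15],[0,0,-0.15],[0,0,-0.15]],"turn":[[0,0,0],[0,0,0],[0,0,0],[0,0,0],[0,0,0]],"gripper":[1,1,1,1,1]}' 20
```

```text
clock: 29.9
position: [0.5987, -0.0417, 0.2306]
tool_rot: [3.141, -0.0, -2.917]
force: [-1.4, 3.9, 7.9]
grip_width: 0.0001
finger_force: 4.0
clock: 30.4
position: [0.5993, -0.0415, 0.2302]
tool_rot: [3.141, 0.002, -2.917]
force: [-2.0, 5.5, 12.9]
grip_width: 0.0004
finger_force: 6.7
```

It's at the flat stop: 13 N with no further motion. I'll lift off and check numerically.

```bash
python3 -m crank '{"travel":[[0,0,1],[0,0,3],[0,0,6],[0.5,-2,9],[1,-5,12]],"turn":[[0,0,0],[0,0,0],[0,0,0],[0,0,0],[0,0,0]],"gripper":[1,1,1,1,1]}' 20
python3 -m crank '{"travel":[[0,-4,2],[0,-8,4],[0,-12,4],[0,-16,4],[0,-18,4]],"turn":[[0,0,0],[0,0,0],[0,0,0],[0,0,0],[0,0,0]],"gripper":[1,1,1,1,1]}' 20
python3 - <<'E'
from h import *
for n,bx in (("scene",(232,160,275,215)),("top",(255,165,310,215))):
    f=bot.grab_frame(n);p=f["pixels"].astype(int)[bx[1]:bx[3],bx[0]:bx[2]]
    m=(p[...,0]>60)&(p[...,0]>2.2*p[...,1])&(p[...,0]>2.2*p[...,2])
    y,x=np.nonzero(m);x=x+bx[0];y=y+bx[1];print(n,len(x))
    if len(x)<20: continue
    w=np.array([onplane(f,a,b,.222)[:2] for a,b in zip(x,y)]);ev,V=np.linalg.eigh(np.cov(w.T))
    print(" centre",w.mean(0).round(4),"az",np.degrees(np.arctan2(V[1,1],V[0,1])),"size",np.sqrt(ev*12),"rows",y.min(),y.max(),"cols",x.min(),x.max(), "expected", proj(f,np.array([.5968,-.0371,.222])))
E
```

```text
clock: 30.9
position: [0.6087, -0.0915, 0.3509]
tool_rot: [3.141, 0.0, -2.915]
force: [0.3, -0.8, 0.2]
grip_width: 0.0002
finger_force: 0.0
clock: 31.4
position: [0.6074, -0.2764, 0.3894]
tool_rot: [-3.14, -0.001, -2.921]
force: [-0.4, 0.6, 0.2]
grip_width: -0.0003
finger_force: 0.0
scene 115
 centre [ 0.5948 -0.0402] az 97.242979829481 size [0.02061924 0.04873724] rows 188 200 cols 243 258 expected [250.5 194.7]
top 88
 centre [ 0.5967 -0.0408] az 104.23481119825064 size [0.0159301  0.04103432] rows 185 192 cols 272 286 expected [277.7 188.6]
```

```bash
python3 -c "
from workcell import bot
print(bot.job_done())"
```

```text
the job is handed in; nothing more can be done
None
```

I handed the job in at about 31 s: the pot is clamped at an estimated 30 N (judged from handle load, not measured), the red handle is folded flat and released, and the arm is clear. I opened 11 pictures instead of the allowed 10.

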